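# Put the markers and forceps away in the bench unit's drawer

### The arm

A 6-joint arm with a two-finger parallel gripper is mounted at the origin on a cart in front of the work surface, level with it; the furniture and walls round the work are solid. World frame = base frame: x ahead of the robot, y to its left, z up, the work surface at z = 0. Lengths are in mm, angles in rad, forces in N, time in s.
With the tool pointing down it reaches from about 400 to 925 mm from the base axis. Payload 12.5 kg.
Tool frame: the origin (TCP) lies midway between the tips of the shut fingers; the grasp point (between the pads) lies 19 mm behind it; z points along the fingers, y is the direction in which the jaws open and shut (so a half turn about z gives the same grasp; the last joint's range is limited). The gripper opens to 95 mm and grips with 3 to 60 N. Pads are 20 mm wide; open, the fingers measure 119 mm over their backs; the gripper's body (75 mm by 180 mm) begins 59 mm behind the grasp point.
Start: joints at [1.086, 0.491, 1.559, -0, 1.092, -0.106], TCP at [231.114, 580.718, 214.661] pointing down, gripper open.
Joint ranges: [-3.1, 3.1], [-0.84, 2.19], [0.05, 2.79], [-1.13, 4.28], [0.06, 2.93], [-2.69, 2.69]. Speed limits (rad/s): [2.22, 2.22, 2.79, 3.14, 3.14, 3.14].

### API

Orientations are given as [roll, pitch, yaw] about the fixed x, y, z axes, in that order (R = Rz(yaw) Ry(pitch) Rx(roll)).
In Python, from cell import * gives the robot as it stands. The module is installed in compiled form; this text tells all that it offers.
- The arm moves only by the tool carry_out, never from a script. Its argument "moves" is a list of rows, each an object of numbers: "dx", "dy", "dz": the shift along the tool's x, y, z in m; "twist": the turn about the tool's z in degrees. A call has 1 to 5 rows; each row is the pose to reach, as a shift and turn from the pose commanded when the call began, along the tool's axes at that moment; what a row does not reach only later rows make up. A row lasts 1/10 s, in which the tool goes at most 50 mm and 8.59 degrees, less where a joint would pass 70% of its speed; a pose out of reach is approached as far as the arm can. A call with a gripper value outside its range is refused whole. "grip" is the finger opening in m, from 0 to 0.0951, set as the call begins (left out, the last holds). The fingers move at their own pace and stop on an object; the grip force is fixed at half the most. Time passes only in rows, so rows that repeat a pose let the fingers close. It gives the time, the measured TCP pose, the force and the opening at its end, in the units of the state.
- state(): the state, without advancing time (a new reading comes with each control period).
- read_camera(name): name is "scene" or "top"; returns (picture, depth): 420x560x3 uint8, red, green, blue; 420x560 float32, mm along the optical axis (not along the pixel's ray), 0 where there is no reading.
- camera_info(name): a dict with "mtx" (3x3 intrinsics, pixels), "dist_coeffs" ([k1, k2, p1, p2, k3] as OpenCV has them; the pictures are not rectified), "R" (3x3) and "t" (3): a world point X has camera coordinates R X + t. Camera axes: x right, y down, z forward; pixel columns grow to the right and rows downward; lengths in mm; the calibration is good to about 2 mm. A picture is of the moment at which its call begins. camera_info takes no time and is no camera call.
- job_done(): hands the job in, once; it reports no verdict.
The state is a dict: "t": time; "joints": joint angles; "qvel": joint speeds; "tau": joint torques, N m; "eef_pos": TCP position; "tcp_rot": TCP orientation; "ft_force": force on the tool from outside, world axes, zero at the start; "moment": the same for the moment, N m; "opening": opening from 0.0 (shut) to 1.0 (fully open).
Only numpy, scipy, OpenCV 4.12 (cv2) and the standard library are available. Lean on these libraries where they do the work, as an engineer would, in place of code of your own. Each camera call takes 0.05 s, during which the arm holds its last target. There are 200 camera calls.

### The job

Clear the loose pens and forceps off the bench: pull out the top drawer of the small two-drawer unit, lay both felt markers in its front compartment and the forceps in its rear compartment, all flat and lengthwise, and push the drawer fully shut again. Leave the wash bottle, tape, timer and petri dishes where they are.

Things in the scene. Friction and masses are not known exactly. Their poses are not given: they have to be found in the camera images.
- top_drawer (a joint): how far the top drawer of the small grey two-drawer bench unit is pulled out, in m: 0 shut, 0.165 fully out (firm stop); starts some cm ajar, friction about 2 N. The unit (205 mm deep, 198 wide, 104 high, white fronts, aluminium bar handles) is fixed to the bench, drawers toward the robot; a clear well plate 15 mm high lies on top. Only the top drawer opens
- handle (a point): middle of the top drawer's bar handle: a round bar 10 mm thick and 90 mm long, 78 mm above the bench, with 30 mm of free room between the bar and the drawer front. Moves with the drawer. y along the bar, x points into the unit (the drawer opens toward -x), z up. The lower drawer has the same handle 46 mm below
- front_bay (a point): centre of the floor of the top drawer's front compartment (just behind the drawer front), 63 mm above the bench: inside 88 mm along x, 176 mm along y, walls 24 mm high, 3 to 4 mm thick. Moves with the drawer; axes as the handle's. The rear compartment is 68 mm along x, its centre 81 mm further along +x; it is clear of the unit only when the drawer is fully out
- black_marker: felt marker with a white barrel and a black cap, 13 mm thick, 135 mm long, lying on the bench anywhere in front of the drawer unit, turned either way. Origin: middle of its underside; its own y axis runs along its length
- blue_marker: felt marker with a white barrel and a blue cap, 13 mm thick, 135 mm long, lying on the bench anywhere in front of the drawer unit, turned either way. Origin: middle of its underside; its own y axis runs along its length
- steel_forceps: steel forceps lying on edge, 118 mm long, 8 mm high, 17 mm wide across both arms at the middle, where they are gripped, lying on the bench anywhere in front of the drawer unit, turned either way. Origin: middle of its underside; its own y axis runs along its length
- wash_bottle: bystander: white wash bottle with a red cap, 66 mm across, 160 mm high, right of the work. Origin on the underside
- tape_roll: bystander: roll of cream lab tape lying flat, 61 mm across, 25 mm high. Origin: middle of the underside
- timer: bystander: flat lab timer, 62x66x18 mm, right of the work. Origin: middle of the underside
- petri_low: bystander: lower petri dish (yellow) of a stack of two, 61 mm across, 14 mm high, at the back. Origin: middle of the underside
- petri_top: bystander: upper petri dish (red-brown) of the stack. Origin: middle of the underside

How it is judged (in metres and radians):
On the way, in this order (a step that is already met when the one before it is completed fails the run):
1. The top drawer is pulled out far enough to load (by 120 mm or more) (value of joint top_drawer above 0.12 m), for 0.1 s.
2. Both markers lie in the front compartment and the forceps in the rear one (x of black_marker in the frame of front_bay between -0.044 and 0.044 m and y of black_marker in the frame of front_bay between -0.045 and 0.045 m and z of black_marker in the frame of front_bay between -0.008 and 0.022 m and angle between the y axis of each of black_marker, blue_marker, steel_forceps and the y axis of front_bay, either way round below 0.35 rad and x of blue_marker in the frame of front_bay between -0.044 and 0.044 m and y of blue_marker in the frame of front_bay between -0.045 and 0.045 m and z of blue_marker in the frame of front_bay between -0.008 and 0.022 m and x of steel_forceps in the frame of front_bay between 0.047 and 0.115 m and y of steel_forceps in the frame of front_bay between -0.045 and 0.045 m and z of steel_forceps in the frame of front_bay between -0.008 and 0.022 m), for 0.2 s.
At the end, for the whole second after the job is handed in: The top drawer is shut (within 6 mm), both markers lie at rest in its front compartment and the forceps in its rear compartment, down inside the walls (origin not over 22 mm above the floor) and within 20 degrees of lengthwise (all of step 2 and value of joint top_drawer below 0.006 m and linear speed of each of black_marker, blue_marker, steel_forceps below 0.02 m/s); the robot touches nothing.
It fails at once if A bystander (wash bottle, tape roll, timer, petri dishes) is shifted by more than 30 mm (distance of any of wash_bottle, tape_roll, timer, petri_low, petri_top from where it was at the start of the episode above 0.03 m).
It fails at once if The wash bottle is tipped over (angle between wash_bottle's own z axis and vertical above 0.35 rad).
It also fails if it takes over 72 s, if anything falls off the work surface, if the arm or the gripper's body presses on something with over 40 N, if the wrist force passes 120 N, or if a joint passes its speed limit or range.

## Working session

There is one attempt and no reset: what is moved stays moved. The work goes in short steps, Python scripts to look and compute and a tool call to move; the robot and the scene stay as the last step left them, time stands still between calls to the robot, and variables do not carry over. Pictures are saved under pics/ and viewed, about 8 in all and at most 12, crops included, and the job is handed in when it is done.

Besides the shell and the picture viewer there is one more tool, called after "Request:" in YAML: its name, and indented under it one key for each argument. carry_out: Moves the arm, as the interface text tells. Its arguments: {"type":"object","properties":{"moves":{"type":"array","items":{"type":"object","properties":{"dx":{"type":"number"},"dy":{"type":"number"},"dz":{"type":"number"},"twist":{"type":"number"}}}},"grip":{"type":"number"}},"required":["moves"]}

```bash
mkdir -p pics; cat > h.py <<'E'
from cell import *
import numpy as np, cv2
def snap(name):
    im,d=read_camera(name); np.savez('%s.npz'%name,im=im,d=d); return im,d
def load(name):
    z=np.load('%s.npz'%name); return z['im'],z['d']
def world(name,d,uv):
    c=camera_info(name); uv=np.array(uv,float).reshape(-1,1,2)
    n=cv2.undistortPoints(uv,c['mtx'],np.array(c['dist_coeffs'],float))[:,0]
    z=np.array([d[int(round(v)),int(round(u))] for u,v in uv[:,0]])
    P=np.c_[n,np.ones(len(n))]*z[:,None]
    return (P-np.array(c['t']).ravel())@np.array(c['R'])
def cloud(name,d):
    H,W=d.shape; u,v=np.meshgrid(np.arange(W),np.arange(H))
    return world(name,d,np.c_[u.ravel(),v.ravel()]).reshape(H,W,3)
E
python3 - <<'E'
from h import *
for n in('scene','top'):
    im,d=snap(n); cv2.imwrite(f'pics/{n}0.png',im[...,::-1])
    c=camera_info(n); print(n,-np.array(c['R']).T@np.array(c['t']).ravel(),np.array(c['R'])[2])
print(state())
E
```

```text
scene [-737.93864681 -698.35049751  720.30146274] [ 0.82006863  0.40823571 -0.40103747]
top [ 436.17736754  -83.26647239 1804.48719308] [ 0.06001344  0.00170856 -0.99819611]
{'t': 0.1, 'joints': array([ 1.08637924e+00,  4.91467877e-01,  1.55939903e+00, -3.26545596e-06,
        1.09170174e+00, -1.05562746e-01]), 'qvel': array([-8.48114105e-04, -1.59795309e-03, -3.97673453e-03,  1.46168293e-03,
       -6.78216594e-05,  8.44287483e-05]), 'tau': array([ 1.97072950e-03, -6.13616967e+01, -2.58610618e+01,  6.94820867e-02,
        4.70328424e-02, -6.07950000e-06]), 'eef_pos': array([231.01462373, 580.50055494, 214.13607216]), 'tcp_rot': array([-3.14062178e+00, -9.99575379e-05,  2.76273977e+00]), 'ft_force': array([0.34121094, 0.13443868, 0.19358071]), 'moment': array([ 0.01508831,  0.00030513, -0.0214413 ]), 'opening': 0.9989700402035844}
```

View pics/top0.png

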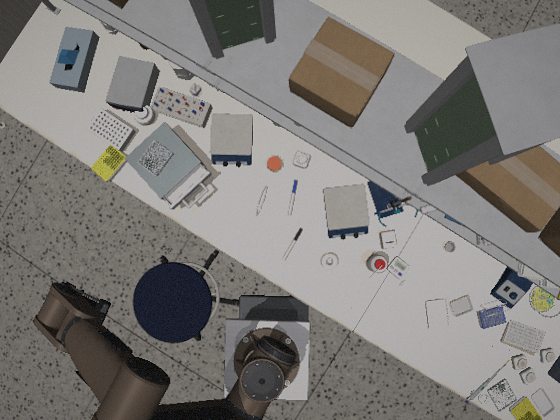

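View pics/scene0.png

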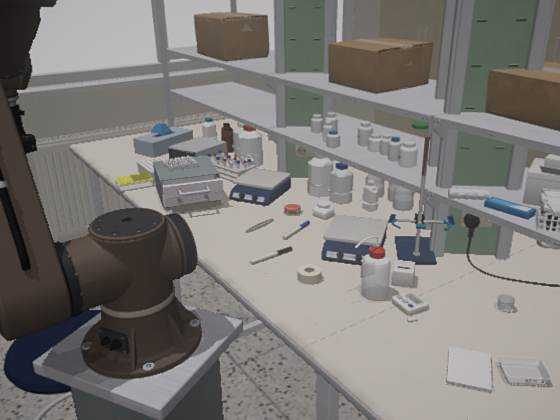

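The top view shows the unit around (165,165), turned, with its handle at about (205,192). The forceps are at (262,200), the blue marker at (293,197), the black marker at (292,243) and the tape at (330,261). Next I'll measure these.

```bash
python3 - <<'E'
from h import *
im,d=load('top'); C=cloud('top',d)
x0,y0,w,h=125,115,190,150
cv2.imwrite('pics/crop1.png',cv2.resize(im[y0:y0+h,x0:x0+w,::-1],None,fx=4,fy=4,interpolation=cv2.INTER_CUBIC))
# bench height
print('bench',C[215:225,265:275].reshape(-1,3).mean(0), C[180:190,310:318].reshape(-1,3).mean(0))
bg=cv2.medianBlur(im,21).astype(int); df=np.abs(im.astype(int)-bg).sum(2)
for n,(a,b,c,e) in dict(forceps=(250,182,274,220),blue=(284,176,302,218),black=(278,224,306,262)).items():
    m=np.zeros(df.shape,bool); m[b:e,a:c]=df[b:e,a:c]>40
    k,l,s,_=cv2.connectedComponentsWithStats(m.astype(np.uint8),connectivity=8); i=1+s[1:,4].argmax(); m=l==i
    P=C[m]; ctr,sz,ang=cv2.minAreaRect(P[:,:2].astype(np.float32)); bx=cv2.boxPoints((ctr,sz,ang))
    e1=bx[1]-bx[0];e2=bx[2]-bx[1]; L=e1 if np.hypot(*e1)>np.hypot(*e2) else e2
    print(n,m.sum(),ctr,sz,np.degrees(np.arctan2(L[1],L[0])),'z',np.percentile(P[:,2],[5,50,95]),'pts',np.argwhere(m)[[0,-1]].tolist())
# unit: heights
Z=C[...,2]
for r in range(120,215,5): print(r,' '.join('%4d'%z for z in Z[r,125:225:4]))
E
```

```text
bench [528.67625173   1.3716721   -0.81324594] [ 666.16365008 -161.24056995   -0.69602624]
forceps 40 (621.308349609375, 30.55702018737793) (16.577896118164062, 78.19367980957031) -28.350115 z [-4.16001847  2.22698846 11.20208791] pts [[185, 266], [204, 258]]
blue 106 (561.4533081054688, -81.32337951660156) (20.59193992614746, 249.73446655273438) -3.8250568 z [-6.09210185  7.64550481 17.56098027] pts [[179, 294], [214, 291]]
black 115 (442.194091796875, -87.50708770751953) (16.616849899291992, 137.6222686767578) -27.733625 z [-4.69065773  7.13113912 15.65026346] pts [[227, 300], [260, 285]]
120   -6   -1    2   39   35   45   37   -3   -4   -1    2   -3    1    4   14   47   57   50   37   54   33   -1   61   61   64
125   42    3   -2    0   -4    1   -7   -5    2  113  102   -5   -2    0   -5   -5    0    5   13   34   12   -4   66   60   65
130   42   37   25   -3    4   -3   -1   -3  101  110  101  104    7   -3   -8    5    2   -7    4   -1    1   -3   65   66   68
135   37   34   -1    0   -1   -5  109  108 1804  104   98   99   95   79   -1    2    3    2   -4    0    0    0  
[... 1248 characters left out ...]
   61   63   56   90   90   75   -4    1    2   -1    0
190   -4   -4   -3    2    0    6   -7  100  110  102  101  102   65   62   65   62   99   71    0   -4   80    8    8   -7    1
195 -769 -745  -12   -2    7    0    3    0   99  105   61   57   57   62   63   94   44   -5   -1   81   -1    0    0    5    0
200 -762 -758 -772 -754    4    1   -2   -1   -4   -7   84   60   62   97   84   73    2   72    0    0   -6   -7   -4   -6   -1
205 -769 -762 -759 -759 -768 -759   -6    4   -2    0   -5    0   94   61   -5    1   78    1    6    8    0    4   -2    0    3
210 -758 -758 -771 -782 -773 -768 -747 -772   -9    2   -3    1   -8   -3    5    1   -1   -1  -13   -1    2    1  -10    1   -1
```

View pics/crop1.png

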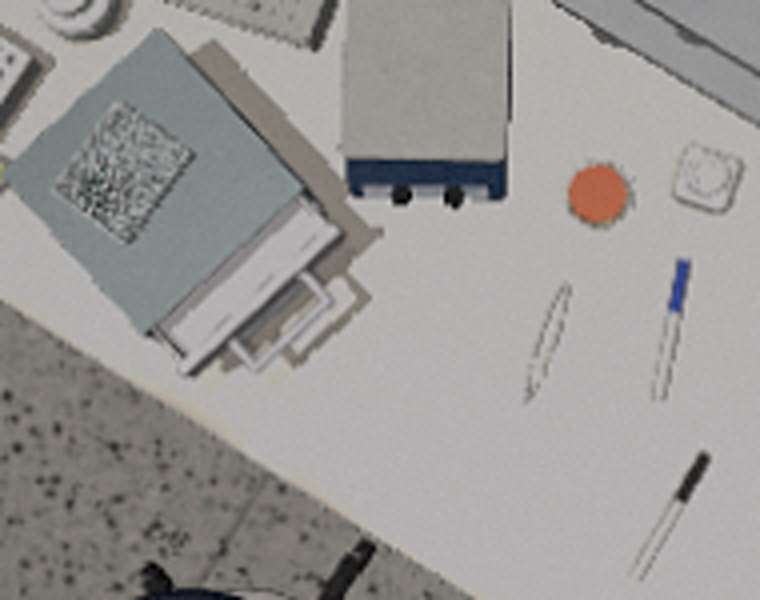

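The crop shows, in crop px: forceps (568,284) to (528,402), blue marker (684,260) to (659,400), black marker (705,454) to (636,578), and handle bar (258,366) to (329,301). The unit's top corners are (158,30), (5,163), (150,333) and (303,188). I'll intersect these rays with the known heights and check against the given sizes.

```bash
cat >> h.py <<'E'
def ray(name,uv,z):
    c=camera_info(name); R=np.array(c['R']); o=-R.T@np.array(c['t']).ravel()
    n=cv2.undistortPoints(np.array(uv,float).reshape(-1,1,2),c['mtx'],np.array(c['dist_coeffs'],float))[:,0]
    D=np.c_[n,np.ones(len(n))]@R; return o+D*((z-o[2])/D[:,2])[:,None]
E
python3 - <<'E'
from h import *
def crop(p): return (np.array(p,float)+.5)/4-.5+[125,115]
for n,z,p in [('forceps',6,[(568,284),(528,402)]),('blue',9,[(684,260),(659,400)]),('black',9,[(705,454),(636,578)]),('handle',82,[(258,366),(329,301)]),('frontedge',104,[(187,375),(342,235)])]:
    W=ray('top',crop(p),z); e=W[0]-W[1]; print(n,W[:,:2].round(1).tolist(),'mid',W.mean(0)[:2].round(1),'len',np.hypot(*e[:2]).round(1),'ang',np.degrees(np.arctan2(e[1],e[0])).round(1))
W=ray('top',crop([(158,30),(5,163),(150,333),(303,188)]),104)
print(W[:,:2].round(1))
for i in range(4):
    e=W[(i+1)%4]-W[i]; print(np.hypot(*e[:2]).round(1),np.degrees(np.arctan2(e[1],e[0])).round(1))
E
```

```text
forceps [[656.1, 15.9], [543.4, 50.0]] mid [599.7  33. ] len 117.7 ang -16.8
blue [[681.5, -92.9], [548.6, -73.1]] mid [615. -83.] len 134.4 ang -8.5
black [[499.1, -117.6], [381.4, -56.4]] mid [440.3 -87. ] len 132.7 ang -27.5
handle [[564.7, 291.2], [625.6, 228.5]] mid [595.2 259.8] len 87.4 ang 134.2
frontedge [[553.2, 350.8], [683.1, 215.2]] mid [618.2 283. ] len 187.7 ang 133.8
[[868.9 394.3]
 [743.1 530.9]
 [590.2 386.5]
 [725.  252.6]]
185.7 132.6
210.3 -136.6
190.0 -44.8
201.9 44.6
```

Lengths match the given sizes (118, 134 and 133 mm; bar 87 mm), and the handle sits on the unit's centreline. The unit's x axis points about 44° from world x. I'll plan the approach and pull from these.

```bash
cat > plan.py <<'E'
import numpy as np
from math import *
def plan(cur,targets):
    """cur/targets: x,y,z mm, yaw deg -> tool-axis deltas from the previous pose"""
    for t in targets:
        a=radians(cur[3]); e=np.subtract(t[:3],cur[:3])
        tw=(cur[3]-t[3]+90)%180-90
        print(t,'dx %.4f dy %.4f dz %.4f tw %.2f  len %.0f'%((e[0]*cos(a)+e[1]*sin(a))/1e3,(e[0]*sin(a)-e[1]*cos(a))/1e3,-e[2]/1e3,tw,np.linalg.norm(e)))
        cur=t[:3]+(cur[3]-tw,)
E
python3 -c "
from plan import *
u=np.array([cos(radians(44)),sin(radians(44))]); h=np.array([595.2,259.8])
plan((231.1,580.7,214.7,158.29),[(400,430,200,134),(*h,160,134),(*h,59,134)])"
```

```text
(400, 430, 200, 134) dx -0.2127 dy -0.0775 dz 0.0147 tw 24.29  len 227
(np.float64(595.2), np.float64(259.8), 160, 134) dx -0.2580 dy 0.0222 dz 0.0400 tw 0.00  len 262
(np.float64(595.2), np.float64(259.8), 59, 134) dx 0.0000 dy 0.0000 dz 0.1010 tw 0.00  len 101
```

Request:
carry_out:
  moves:
    - {"dx":-0.2127,"dy":-0.0775,"dz":0.0147,"twist":24.3}
    - {"dx":-0.2127,"dy":-0.0775,"dz":0.0147,"twist":24.3}
    - {"dx":-0.2127,"dy":-0.0775,"dz":0.0147,"twist":24.3}
    - {"dx":-0.2127,"dy":-0.0775,"dz":0.0147,"twist":24.3}
    - {"dx":-0.2127,"dy":-0.0775,"dz":0.0147,"twist":24.3}
  grip: 0.034

```text
t: 0.6
eef_pos: [402.2, 427.6, 199.5]
tcp_rot: [-3.141, 0.0, 2.336]
ft_force: [-0.6, -0.8, -1.0]
opening: 0.639
```

Request:
carry_out:
  moves:
    - {"dx":-0.258,"dy":0.022,"dz":0.04}
    - {"dx":-0.258,"dy":0.022,"dz":0.04}
    - {"dx":-0.258,"dy":0.022,"dz":0.04}
    - {"dx":-0.258,"dy":0.022,"dz":0.04}
    - {"dx":-0.258,"dy":0.022,"dz":0.04}

```text
schema error: expected keys dx, dy, dz, twist
```

Request:
carry_out:
  moves:
    - {}
    - {}

```text
schema error: expected keys dx, dy, dz, twist
```

```bash
python3 -c "
from h import *
s=state();print(s['eef_pos'],np.degrees(s['tcp_rot']),s['opening'])"
```

```text
[402.19614018 427.56510163 199.4684444 ] [-1.79960843e+02  1.61684335e-02  1.33868195e+02] 0.6393898312599394
```

Request:
carry_out:
  moves:
    - {"dx":-0.258,"dy":0.022,"dz":0.04,"twist":0}
    - {"dx":-0.258,"dy":0.022,"dz":0.04,"twist":0}
    - {"dx":-0.258,"dy":0.022,"dz":0.04,"twist":0}
    - {"dx":-0.258,"dy":0.022,"dz":0.04,"twist":0}
    - {"dx":-0.258,"dy":0.022,"dz":0.04,"twist":0}

```text
t: 1.1
eef_pos: [587.4, 265.9, 161.2]
tcp_rot: [-3.141, -0.0, 2.339]
ft_force: [0.7, 0.2, 0.1]
opening: 0.359
```

Request:
carry_out:
  moves:
    - {"dx":0,"dy":0,"dz":0,"twist":0}
    - {"dx":0,"dy":0,"dz":0,"twist":0}

```text
t: 1.3
eef_pos: [586.4, 266.6, 161.0]
tcp_rot: [-3.14, -0.001, 2.337]
ft_force: [0.0, 0.1, 0.8]
opening: 0.361
```

```bash
python3 -c "
from h import *
s=state();print(s['eef_pos'],np.degrees(s['tcp_rot']),s['opening'])
from plan import *
p=s['eef_pos'];plan((*p,np.degrees(s['tcp_rot'][2])),[(595.2,259.8,160,134),(595.2,259.8,59,134)])
im,d=snap('top');cv2.imwrite('pics/t1.png',cv2.resize(im[110:260,125:315,::-1],None,fx=4,fy=4,interpolation=cv2.INTER_CUBIC))"
```

```text
[586.36361958 266.62471648 160.95813839] [-1.79930075e+02 -4.66670068e-02  1.33874215e+02] 0.3607135905634841
(595.2, 259.8, 160, 134) dx -0.0110 dy 0.0016 dz 0.0010 tw -0.13  len 11
(595.2, 259.8, 59, 134) dx 0.0000 dy 0.0000 dz 0.1010 tw 0.00  len 101
```

Request:
carry_out:
  moves:
    - {"dx":-0.011,"dy":0.0016,"dz":0.03,"twist":0}
    - {"dx":-0.011,"dy":0.0016,"dz":0.06,"twist":0}
    - {"dx":-0.011,"dy":0.0016,"dz":0.09,"twist":0}
    - {"dx":-0.011,"dy":0.0016,"dz":0.102,"twist":0}
    - {"dx":-0.011,"dy":0.0016,"dz":0.102,"twist":0}

```text
t: 1.85
eef_pos: [593.7, 261.6, 58.8]
tcp_rot: [-3.139, -0.001, 2.34]
ft_force: [0.2, -1.0, 1.2]
opening: 0.352
```

Request:
carry_out:
  moves:
    - {"dx":0,"dy":0,"dz":0,"twist":0}
    - {"dx":0,"dy":0,"dz":0,"twist":0}
    - {"dx":0,"dy":0,"dz":0,"twist":0}
  grip: 0.0

```text
t: 2.15
eef_pos: [595.4, 261.0, 61.2]
tcp_rot: [3.14, 0.001, 2.339]
ft_force: [-0.2, -0.9, -0.4]
opening: 0.164
```

Request:
carry_out:
  moves:
    - {"dx":0,"dy":0,"dz":0,"twist":0}
    - {"dx":0,"dy":0,"dz":0,"twist":0}

```text
t: 2.35
eef_pos: [595.5, 261.0, 60.9]
tcp_rot: [3.14, 0.001, 2.339]
ft_force: [-0.8, 1.8, 6.5]
opening: 0.094
```

Request:
carry_out:
  moves:
    - {"dx":0,"dy":-0.015,"dz":0,"twist":0}
    - {"dx":0,"dy":-0.04,"dz":0,"twist":0}
    - {"dx":0,"dy":-0.065,"dz":0,"twist":0}
    - {"dx":0,"dy":-0.09,"dz":0,"twist":0}
    - {"dx":0,"dy":-0.1,"dz":0,"twist":0}

```text
t: 2.85
eef_pos: [523.0, 190.2, 60.9]
tcp_rot: [3.14, 0.002, 2.338]
ft_force: [2.8, 0.0, 4.3]
opening: 0.098
```

Request:
carry_out:
  moves:
    - {"dx":0,"dy":-0.008,"dz":0,"twist":0}
    - {"dx":0,"dy":-0.016,"dz":0,"twist":0}
    - {"dx":0,"dy":-0.02,"dz":0,"twist":0}

```text
t: 3.15
eef_pos: [509.7, 177.2, 60.9]
tcp_rot: [3.139, 0.002, 2.338]
ft_force: [3.3, -0.0, 8.0]
opening: 0.096
```

Request:
carry_out:
  moves:
    - {"dx":0,"dy":-0.004,"dz":0,"twist":0}
    - {"dx":0,"dy":-0.008,"dz":0,"twist":0}
    - {"dx":0,"dy":-0.008,"dz":0,"twist":0}

```text
t: 3.45
eef_pos: [507.3, 174.6, 61.0]
tcp_rot: [3.13, 0.004, 2.337]
ft_force: [15.2, 23.1, -4.5]
opening: 0.098
```

Request:
carry_out:
  moves:
    - {"dx":0,"dy":0.006,"dz":0,"twist":0}
    - {"dx":0,"dy":0.006,"dz":0,"twist":0}

```text
t: 3.65
eef_pos: [509.1, 176.6, 60.9]
tcp_rot: [3.138, 0.002, 2.339]
ft_force: [2.8, -0.2, 8.8]
opening: 0.096
```

Request:
carry_out:
  moves:
    - {"dx":0,"dy":0,"dz":0,"twist":0}
    - {"dx":0,"dy":0,"dz":0,"twist":0}
    - {"dx":0,"dy":0,"dz":0,"twist":0}
  grip: 0.034

```text
t: 3.95
eef_pos: [507.0, 175.9, 59.6]
tcp_rot: [-3.141, -0.0, 2.339]
ft_force: [0.6, -0.2, -0.4]
opening: 0.294
```

Request:
carry_out:
  moves:
    - {"dx":0,"dy":0,"dz":-0.02,"twist":0}
    - {"dx":0,"dy":0,"dz":-0.05,"twist":0}
    - {"dx":0,"dy":0,"dz":-0.09,"twist":0}
    - {"dx":0,"dy":0,"dz":-0.1,"twist":0}
    - {"dx":0,"dy":0,"dz":-0.1,"twist":0}

```text
t: 4.45
eef_pos: [507.6, 176.1, 161.0]
tcp_rot: [3.139, 0.001, 2.339]
ft_force: [-0.3, 0.4, -0.6]
opening: 0.363
```

```bash
python3 -c "
from h import *
s=state();print(s['eef_pos'],np.degrees(s['tcp_rot']),s['opening'])
from plan import *
p=s['eef_pos'];plan((*p,np.degrees(s['tcp_rot'][2])),[(470,40,110,152.5),(440.3,-87,70,152.5),(440.3,-87,2,152.5)])"
```

```text
[507.60884965 176.08204939 161.01189064] [1.79864370e+02 7.95902938e-02 1.33997589e+02] 0.36269784238736114
(470, 40, 110, 152.5) dx -0.0718 dy -0.1216 dz 0.0510 tw -18.50  len 150
(440.3, -87, 70, 152.5) dx -0.0323 dy -0.1264 dz 0.0400 tw 0.00  len 136
(440.3, -87, 2, 152.5) dx 0.0000 dy 0.0000 dz 0.0680 tw 0.00  len 68
```

Request:
carry_out:
  moves:
    - {"dx":-0.072,"dy":-0.1216,"dz":0.051,"twist":-18.5}
    - {"dx":-0.072,"dy":-0.1216,"dz":0.051,"twist":-18.5}
    - {"dx":-0.072,"dy":-0.1216,"dz":0.051,"twist":-18.5}
    - {"dx":-0.072,"dy":-0.1216,"dz":0.051,"twist":-18.5}
  grip: 0.05

```text
t: 4.85
eef_pos: [466.8, 36.7, 105.9]
tcp_rot: [-3.139, -0.005, 2.66]
ft_force: [0.4, 1.5, -0.0]
opening: 0.524
```

Request:
carry_out:
  moves:
    - {"dx":-0.0323,"dy":-0.1264,"dz":0.04,"twist":0}
    - {"dx":-0.0323,"dy":-0.1264,"dz":0.04,"twist":0}
    - {"dx":-0.0323,"dy":-0.1264,"dz":0.04,"twist":0}
    - {"dx":-0.0323,"dy":-0.1264,"dz":0.04,"twist":0}

```text
t: 5.25
eef_pos: [438.6, -89.6, 66.7]
tcp_rot: [-3.141, -0.003, 2.657]
ft_force: [0.2, 0.2, -0.5]
opening: 0.528
```

```bash
python3 -c "
from h import *
s=state();print(s['eef_pos'],np.degrees(s['tcp_rot']),s['opening'])
from plan import *
p=s['eef_pos'];plan((*p,np.degrees(s['tcp_rot'][2])),[(440.3,-87,3,152.5)])
im,d=snap('top');cv2.imwrite('pics/t2.png',cv2.resize(im[115:265,125:315,::-1],None,fx=4,fy=4,interpolation=cv2.INTER_CUBIC))"
```

```text
[438.61729439 -89.64250194  66.74278173] [-179.97263715   -0.1976285   152.23846733] 0.5275303433996464
(440.3, -87, 3, 152.5) dx -0.0003 dy 0.0031 dz 0.0637 tw -0.26  len 64
```

View pics/t2.png

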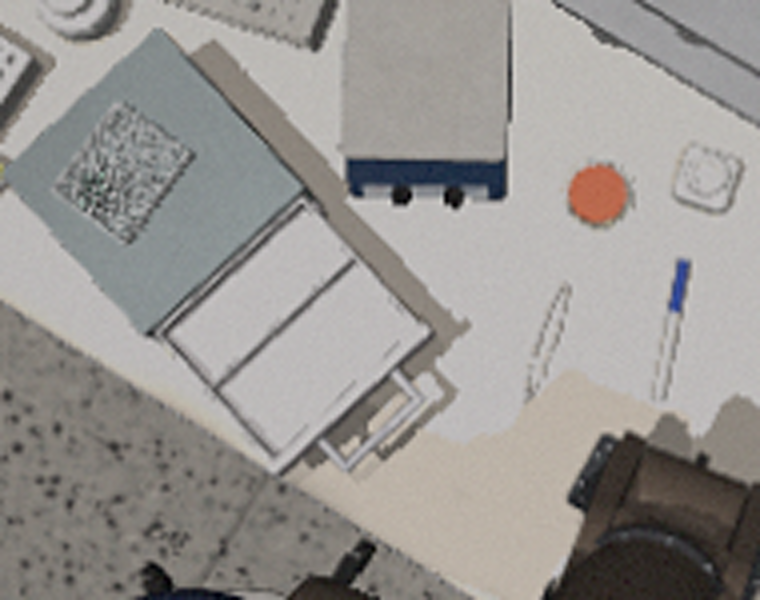

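The drawer is fully out. The divider runs (217,388) to (353,262), the rear wall (165,333) to (305,205), and the handle is at about (348,468) to (420,400). I'll grasp the black marker while computing the bay.

Request:
carry_out:
  moves:
    - {"dx":0,"dy":0.003,"dz":0.02,"twist":0}
    - {"dx":0,"dy":0.003,"dz":0.045,"twist":0}
    - {"dx":0,"dy":0.003,"dz":0.0635,"twist":0}
    - {"dx":0,"dy":0.003,"dz":0.0635,"twist":0}

```text
t: 5.7
eef_pos: [440.7, -83.1, 3.5]
tcp_rot: [-3.141, -0.004, 2.663]
ft_force: [-0.2, -0.3, 1.9]
opening: 0.522
```

Request:
carry_out:
  moves:
    - {"dx":0,"dy":0,"dz":0,"twist":0}
    - {"dx":0,"dy":0,"dz":0,"twist":0}
    - {"dx":0,"dy":0,"dz":0,"twist":0}
    - {"dx":0,"dy":0,"dz":0,"twist":0}
  grip: 0.0

```text
t: 6.1
eef_pos: [441.7, -84.6, 5.9]
tcp_rot: [3.141, 0.001, 2.662]
ft_force: [1.5, -1.0, -1.1]
opening: 0.246
```

```bash
python3 -c "
from h import *
from plan import *
s=state();print(s['eef_pos'],np.degrees(s['tcp_rot']),s['opening'])
def crop(p): return (np.array(p,float)+.5)/4-.5+[125,115]
u=np.array([cos(radians(44.2)),sin(radians(44.2))]);v=np.array([-u[1],u[0]])
for n,z,p in [('div',87,[(217,388),(353,262)]),('rear',87,[(165,333),(305,205)]),('front',87,[(279,455),(425,335)]),('handle',82,[(348,468),(420,400)])]:
    W=ray('top',crop(p),z)[:,:2]; e=W[0]-W[1]; m=W.mean(0); print(n,m.round(1),np.hypot(*e).round(1),degrees(atan2(e[1],e[0])),'u %.1f v %.1f'%(m@u,m@v))
"
```

```text
[441.72755574 -84.61973278   5.90268482] [1.79984249e+02 6.97149997e-02 1.52498591e+02] 0.24647025148887586
div [602.2 267. ] 168.0 134.5159508046957 u 617.9 v -228.4
rear [652.2 315.3] 172.6 134.13704752895848 u 687.4 v -228.6
front [540.4 203.3] 170.5 131.0790222417246 u 529.2 v -231.0
handle [506.3 173.6] 89.4 135.05252932805104 u 484.0 v -228.5
```

Request:
carry_out:
  moves:
    - {"dx":0,"dy":-0.001,"dz":0.004,"twist":0}
    - {"dx":0,"dy":-0.001,"dz":0.004,"twist":0}
    - {"dx":0,"dy":-0.001,"dz":0.004,"twist":0}
  grip: 0.035

```text
t: 6.4
eef_pos: [440.8, -85.6, 1.2]
tcp_rot: [3.142, -0.0, 2.661]
ft_force: [-0.8, 0.1, 0.6]
opening: 0.361
```

Request:
carry_out:
  moves:
    - {"dx":0,"dy":0,"dz":0,"twist":0}
    - {"dx":0,"dy":0,"dz":0,"twist":0}
    - {"dx":0,"dy":0,"dz":0,"twist":0}
    - {"dx":0,"dy":0,"dz":0,"twist":0}
    - {"dx":0,"dy":0,"dz":0,"twist":0}
  grip: 0.0

```text
t: 6.9
eef_pos: [440.9, -85.5, 1.3]
tcp_rot: [3.141, 0.0, 2.662]
ft_force: [0.0, -0.1, 0.6]
opening: 0.131
```

```bash
cat >> plan.py <<'E'
U=np.array([cos(radians(44.2)),sin(radians(44.2))]);V=np.array([-U[1],U[0]])
def bay(du,dv=0): return tuple((572+du)*U+(-228.5+dv)*V)
def here():
    from cell import state
    s=state(); print(s['t'],s['eef_pos'].round(1),np.degrees(s['tcp_rot']).round(2),'opening',s['opening'])
    return (*s['eef_pos'],degrees(s['tcp_rot'][2]))
E
python3 -c "
from plan import *
b=bay(-15);print(b)
plan(here(),[(460,-40,115,150),(*b,115,134),(*b,69,134)])"
```

```text
(np.float64(558.6214344635869), np.float64(224.50688844185714))
6.9 [440.9 -85.5   1.3] [179.99   0.   152.5 ] opening 0.13059184281091668
(460, -40, 115, 150) dx 0.0041 dy 0.0492 dz -0.1137 tw 2.50  len 124
(np.float64(558.6214344635869), np.float64(224.50688844185714), 115, 134) dx 0.0468 dy 0.2784 dz -0.0000 tw 16.00  len 282
(np.float64(558.6214344635869), np.float64(224.50688844185714), 69, 134) dx 0.0000 dy 0.0000 dz 0.0460 tw 0.00  len 46
```

Request:
carry_out:
  moves:
    - {"dx":0.0,"dy":0,"dz":-0.04,"twist":0}
    - {"dx":0.004,"dy":0.025,"dz":-0.085,"twist":2.5}
    - {"dx":0.004,"dy":0.049,"dz":-0.1137,"twist":2.5}
    - {"dx":0.004,"dy":0.049,"dz":-0.1137,"twist":2.5}

```text
t: 7.3
eef_pos: [462.3, -39.0, 118.4]
tcp_rot: [3.139, 0.007, 2.62]
ft_force: [0.6, 0.2, -0.2]
opening: 0.129
```

Request:
carry_out:
  moves:
    - {"dx":0.0078,"dy":0.0464,"dz":0,"twist":4}
    - {"dx":0.0156,"dy":0.0928,"dz":0,"twist":8}
    - {"dx":0.0234,"dy":0.1392,"dz":0,"twist":12}
    - {"dx":0.0312,"dy":0.1856,"dz":0,"twist":16}
    - {"dx":0.039,"dy":0.232,"dz":0,"twist":16}

```text
t: 7.8
eef_pos: [542.3, 181.6, 113.8]
tcp_rot: [-3.14, -0.001, 2.336]
ft_force: [1.0, -1.0, -0.1]
opening: 0.129
```

Request:
carry_out:
  moves:
    - {"dx":0,"dy":0,"dz":0,"twist":0}
    - {"dx":0,"dy":0,"dz":0,"twist":0}

```text
t: 8.0
eef_pos: [541.5, 180.4, 113.5]
tcp_rot: [-3.14, -0.001, 2.341]
ft_force: [-0.5, -0.5, -0.9]
opening: 0.132
```

```bash
python3 -c "
from plan import *
b=bay(-15)
plan(here(),[(*b,69,134)])"
```

```text
8.0 [541.5 180.4 113.5] [-1.7989e+02 -6.0000e-02  1.3412e+02] opening 0.13211710371322347
(np.float64(558.6214344635869), np.float64(224.50688844185714), 69, 134) dx 0.0198 dy 0.0429 dz 0.0445 tw 0.12  len 65
```

Request:
carry_out:
  moves:
    - {"dx":0.02,"dy":0.043,"dz":0,"twist":0}
    - {"dx":0.02,"dy":0.043,"dz":0,"twist":0}
    - {"dx":0.02,"dy":0.043,"dz":0.02,"twist":0}
    - {"dx":0.02,"dy":0.043,"dz":0.04,"twist":0}
    - {"dx":0.02,"dy":0.043,"dz":0.044,"twist":0}

```text
t: 8.5
eef_pos: [557.9, 222.4, 68.7]
tcp_rot: [-3.138, -0.002, 2.337]
ft_force: [0.2, -0.4, -0.5]
opening: 0.129
```

Request:
carry_out:
  moves:
    - {"dx":0,"dy":0,"dz":0,"twist":0}
    - {"dx":0,"dy":0,"dz":0,"twist":0}

```text
t: 8.7
eef_pos: [559.6, 223.8, 71.6]
tcp_rot: [3.141, 0.0, 2.338]
ft_force: [0.7, -0.6, 0.1]
opening: 0.129
```

Request:
carry_out:
  moves:
    - {"dx":0,"dy":0,"dz":0.005,"twist":0}
    - {"dx":0,"dy":0,"dz":0.005,"twist":0}
    - {"dx":0,"dy":0,"dz":0.005,"twist":0}

```text
t: 9.0
eef_pos: [559.4, 224.5, 66.2]
tcp_rot: [3.141, 0.0, 2.339]
ft_force: [-1.3, 0.4, -0.6]
opening: 0.129
```

Request:
carry_out:
  moves:
    - {"dx":0,"dy":0,"dz":0,"twist":0}
    - {"dx":0,"dy":0,"dz":0,"twist":0}
    - {"dx":0,"dy":0,"dz":0,"twist":0}
  grip: 0.022

```text
t: 9.3
eef_pos: [559.3, 224.5, 66.1]
tcp_rot: [3.141, 0.0, 2.339]
ft_force: [0.7, -0.2, -0.1]
opening: 0.227
```

Request:
carry_out:
  moves:
    - {"dx":0,"dy":0,"dz":-0.015,"twist":0}
    - {"dx":0,"dy":0,"dz":-0.05,"twist":0}
    - {"dx":0,"dy":0,"dz":-0.06,"twist":0}
    - {"dx":0,"dy":0,"dz":-0.06,"twist":0}

```text
t: 9.7
eef_pos: [559.9, 224.7, 127.4]
tcp_rot: [3.139, 0.001, 2.339]
ft_force: [-0.0, 0.0, -0.4]
opening: 0.233
```

```bash
python3 -c "
from plan import *
plan(here(),[(600,30,115,171.5),(615,-83,70,171.5),(615,-83,1.5,171.5)])"
```

```text
9.7 [559.9 224.7 127.4] [1.7984e+02 8.0000e-02 1.3400e+02] opening 0.23328375227650508
(600, 30, 115, 171.5) dx -0.1679 dy -0.1064 dz 0.0124 tw -37.50  len 199
(615, -83, 70, 171.5) dx -0.0315 dy -0.1095 dz 0.0450 tw 0.00  len 123
(615, -83, 1.5, 171.5) dx 0.0000 dy 0.0000 dz 0.0685 tw 0.00  len 68
```

Request:
carry_out:
  moves:
    - {"dx":-0.034,"dy":-0.0213,"dz":0.0,"twist":-7.5}
    - {"dx":-0.067,"dy":-0.0426,"dz":0.0,"twist":-15}
    - {"dx":-0.1,"dy":-0.0638,"dz":0.0,"twist":-22.5}
    - {"dx":-0.134,"dy":-0.085,"dz":0.012,"twist":-30}
    - {"dx":-0.168,"dy":-0.1064,"dz":0.0124,"twist":-37.5}
  grip: 0.045

```text
t: 10.2
eef_pos: [598.5, 28.2, 111.1]
tcp_rot: [-3.141, -0.003, 2.999]
ft_force: [0.7, 0.4, 0.6]
opening: 0.471
```

Request:
carry_out:
  moves:
    - {"dx":-0.0105,"dy":-0.0365,"dz":0.015,"twist":0}
    - {"dx":-0.021,"dy":-0.073,"dz":0.03,"twist":0}
    - {"dx":-0.0315,"dy":-0.1095,"dz":0.045,"twist":0}
    - {"dx":-0.0315,"dy":-0.1095,"dz":0.045,"twist":0}

```text
t: 10.6
eef_pos: [613.4, -86.9, 65.2]
tcp_rot: [3.142, -0.004, 2.989]
ft_force: [-1.2, 1.4, 0.2]
opening: 0.471
```

Request:
carry_out:
  moves:
    - {"dx":0,"dy":0,"dz":0,"twist":0}

```text
t: 10.7
eef_pos: [613.6, -83.6, 67.0]
tcp_rot: [3.141, -0.002, 2.991]
ft_force: [0.4, -0.2, -0.6]
opening: 0.471
```

```bash
python3 -c "
from plan import *
plan(here(),[(615,-83,1.5,171.5)])"
```

```text
10.7 [613.6 -83.6  67. ] [ 1.7998e+02 -1.4000e-01  1.7140e+02] opening 0.47085707347415695
(615, -83, 1.5, 171.5) dx -0.0013 dy 0.0008 dz 0.0655 tw -0.10  len 66
```

Request:
carry_out:
  moves:
    - {"dx":-0.001,"dy":0.0,"dz":0.03,"twist":0}
    - {"dx":-0.001,"dy":0.0,"dz":0.057,"twist":0}
    - {"dx":-0.001,"dy":0.0,"dz":0.062,"twist":0}
    - {"dx":-0.001,"dy":0.0,"dz":0.062,"twist":0}
    - {"dx":-0.001,"dy":0.0,"dz":0.062,"twist":0}

```text
t: 11.2
eef_pos: [615.9, -82.8, 7.7]
tcp_rot: [-3.142, 0.001, 2.994]
ft_force: [-0.1, -0.5, -0.1]
opening: 0.473
```

Request:
carry_out:
  moves:
    - {"dx":0,"dy":0,"dz":0.003,"twist":0}
    - {"dx":0,"dy":0,"dz":0.005,"twist":0}
    - {"dx":0,"dy":0,"dz":0.005,"twist":0}

```text
t: 11.5
eef_pos: [615.5, -83.4, 1.8]
tcp_rot: [3.142, 0.0, 2.993]
ft_force: [-0.1, 0.2, 0.4]
opening: 0.47
```

Request:
carry_out:
  moves:
    - {"dx":0,"dy":0,"dz":0,"twist":0}
    - {"dx":0,"dy":0,"dz":0,"twist":0}
    - {"dx":0,"dy":0,"dz":0,"twist":0}
    - {"dx":0,"dy":0,"dz":0,"twist":0}
    - {"dx":0,"dy":0,"dz":0,"twist":0}
  grip: 0.0

```text
t: 12.0
eef_pos: [615.4, -83.4, 1.6]
tcp_rot: [3.141, 0.0, 2.993]
ft_force: [0.4, 0.1, 0.7]
opening: 0.127
```

Request:
carry_out:
  moves:
    - {"dx":0,"dy":0,"dz":0,"twist":0}
    - {"dx":0,"dy":0,"dz":0,"twist":0}

```text
t: 12.2
eef_pos: [615.4, -83.4, 1.5]
tcp_rot: [3.142, -0.0, 2.993]
ft_force: [0.1, 0.4, 0.6]
opening: 0.131
```

```bash
python3 -c "
from plan import *
b=bay(18);print(b)
plan(here(),[(615,-40,115,171.5),(*((np.array(b)+[615,-40])/2),120,153),(*b,115,134)])"
```

```text
(np.float64(582.2794845160529), np.float64(247.51333683605776))
12.2 [615.4 -83.4   1.5] [180.   -0.  171.5] opening 0.13059876425303238
(615, -40, 115, 171.5) dx 0.0068 dy 0.0428 dz -0.1135 tw -0.00  len 121
(np.float64(598.6397422580264), np.float64(103.75666841802888), 120, 153) dx 0.0374 dy 0.1398 dz -0.0050 tw 18.50  len 145
(np.float64(582.2794845160529), np.float64(247.51333683605776), 115, 134) dx 0.0798 dy 0.1207 dz 0.0050 tw 19.00  len 145
```

Request:
carry_out:
  moves:
    - {"dx":0.0,"dy":0,"dz":-0.035,"twist":0}
    - {"dx":0.0,"dy":0.01,"dz":-0.07,"twist":0}
    - {"dx":0.0068,"dy":0.043,"dz":-0.1,"twist":0}
    - {"dx":0.0068,"dy":0.0428,"dz":-0.1135,"twist":0}

```text
t: 12.6
eef_pos: [615.4, -37.6, 117.8]
tcp_rot: [3.141, 0.003, 2.995]
ft_force: [-0.7, -0.8, 0.6]
opening: 0.128
```

Request:
carry_out:
  moves:
    - {"dx":0.0094,"dy":0.035,"dz":-0.005,"twist":4.6}
    - {"dx":0.0187,"dy":0.07,"dz":-0.005,"twist":9.2}
    - {"dx":0.028,"dy":0.105,"dz":-0.005,"twist":13.9}
    - {"dx":0.0374,"dy":0.1398,"dz":-0.005,"twist":18.5}

```text
t: 13.0
eef_pos: [598.4, 104.6, 119.9]
tcp_rot: [-3.141, -0.0, 2.667]
ft_force: [0.8, -0.3, 0.1]
opening: 0.128
```

Request:
carry_out:
  moves:
    - {"dx":0.025,"dy":0.035,"dz":0.005,"twist":6.3}
    - {"dx":0.05,"dy":0.075,"dz":0.005,"twist":12.6}
    - {"dx":0.07,"dy":0.105,"dz":0.005,"twist":19}
    - {"dx":0.08,"dy":0.1207,"dz":0.005,"twist":19}
    - {"dx":0.08,"dy":0.1207,"dz":0.005,"twist":19}

```text
t: 13.5
eef_pos: [581.8, 249.2, 114.7]
tcp_rot: [-3.141, -0.0, 2.344]
ft_force: [-0.1, -0.4, -0.5]
opening: 0.132
```

Request:
carry_out:
  moves:
    - {"dx":0,"dy":0,"dz":0,"twist":0}
    - {"dx":0,"dy":0,"dz":0,"twist":0}

```text
t: 13.7
eef_pos: [582.5, 246.1, 115.0]
tcp_rot: [-3.141, 0.0, 2.339]
ft_force: [-0.3, 0.3, 0.9]
opening: 0.131
```

```bash
python3 -c "
from plan import *
b=bay(18)
plan(here(),[(*b,66.5,134)])"
```

```text
13.7 [582.5 246.1 115. ] [-179.98    0.    133.99] opening 0.13078300729045056
(np.float64(582.2794845160529), np.float64(247.51333683605776), 66.5, 134) dx 0.0012 dy 0.0008 dz 0.0485 tw -0.01  len 49
```

Request:
carry_out:
  moves:
    - {"dx":0.001,"dy":0.001,"dz":0.02,"twist":0}
    - {"dx":0.001,"dy":0.001,"dz":0.035,"twist":0}
    - {"dx":0.001,"dy":0.001,"dz":0.043,"twist":0}
    - {"dx":0.001,"dy":0.001,"dz":0.043,"twist":0}

```text
t: 14.1
eef_pos: [581.9, 248.2, 70.8]
tcp_rot: [-3.14, -0.001, 2.338]
ft_force: [-0.1, -0.4, 0.3]
opening: 0.128
```

Request:
carry_out:
  moves:
    - {"dx":0,"dy":0,"dz":0.003,"twist":0}
    - {"dx":0,"dy":0,"dz":0.005,"twist":0}
    - {"dx":0,"dy":0,"dz":0.005,"twist":0}

```text
t: 14.4
eef_pos: [582.3, 249.0, 67.3]
tcp_rot: [3.141, 0.0, 2.339]
ft_force: [0.2, 0.3, -0.2]
opening: 0.13
```

Request:
carry_out:
  moves:
    - {"dx":0,"dy":0,"dz":0,"twist":0}
    - {"dx":0,"dy":0,"dz":0,"twist":0}
    - {"dx":0,"dy":0,"dz":0,"twist":0}
  grip: 0.021

```text
t: 14.7
eef_pos: [582.3, 249.1, 67.3]
tcp_rot: [3.141, 0.0, 2.339]
ft_force: [0.3, -0.3, -0.2]
opening: 0.221
```

Request:
carry_out:
  moves:
    - {"dx":0,"dy":0,"dz":-0.015,"twist":0}
    - {"dx":0,"dy":0,"dz":-0.05,"twist":0}
    - {"dx":0,"dy":0,"dz":-0.06,"twist":0}
    - {"dx":0,"dy":0,"dz":-0.06,"twist":0}

```text
t: 15.1
eef_pos: [583.0, 249.3, 129.6]
tcp_rot: [3.138, 0.002, 2.339]
ft_force: [0.1, -0.4, -0.2]
opening: 0.224
```

```bash
python3 -c "
from plan import *
plan(here(),[(590,140,127,149),(599.7,33,70,163.2),(599.7,33,1.5,163.2)])"
```

```text
15.1 [583.  249.3 129.6] [1.798e+02 1.000e-01 1.340e+02] opening 0.22381805627983786
(590, 140, 127, 149) dx -0.0834 dy -0.0709 dz 0.0026 tw -15.00  len 110
(599.7, 33, 70, 163.2) dx -0.0634 dy -0.0867 dz 0.0570 tw -14.20  len 122
(599.7, 33, 1.5, 163.2) dx 0.0000 dy 0.0000 dz 0.0685 tw 0.00  len 68
```

Request:
carry_out:
  moves:
    - {"dx":-0.03,"dy":-0.025,"dz":0.0,"twist":-5}
    - {"dx":-0.06,"dy":-0.05,"dz":0.0,"twist":-10}
    - {"dx":-0.0834,"dy":-0.0709,"dz":0.0,"twist":-15}
    - {"dx":-0.0834,"dy":-0.0709,"dz":0.0026,"twist":-15}
  grip: 0.045

```text
t: 15.5
eef_pos: [589.1, 136.6, 123.9]
tcp_rot: [-3.141, -0.001, 2.6]
ft_force: [-1.0, 0.9, -0.0]
opening: 0.459
```

Request:
carry_out:
  moves:
    - {"dx":-0.021,"dy":-0.029,"dz":0.019,"twist":-5}
    - {"dx":-0.042,"dy":-0.058,"dz":0.038,"twist":-10}
    - {"dx":-0.0634,"dy":-0.0867,"dz":0.057,"twist":-14.2}
    - {"dx":-0.0634,"dy":-0.0867,"dz":0.057,"twist":-14.2}
    - {"dx":-0.0634,"dy":-0.0867,"dz":0.057,"twist":-14.2}

```text
t: 16.0
eef_pos: [598.5, 32.9, 66.6]
tcp_rot: [-3.141, -0.002, 2.845]
ft_force: [-0.4, 0.1, 1.1]
opening: 0.471
```

```bash
python3 -c "
from plan import *
plan(here(),[(599.7,33,1.5,163.2)])
from h import *
im,d=snap('top');cv2.imwrite('pics/t3.png',cv2.resize(im[115:265,125:315,::-1],None,fx=4,fy=4,interpolation=cv2.INTER_CUBIC))"
```

```text
16.0 [598.5  32.9  66.6] [-1.7999e+02 -1.0000e-01  1.6302e+02] opening 0.4713134685414076
(599.7, 33, 1.5, 163.2) dx -0.0011 dy 0.0004 dz 0.0651 tw -0.18  len 65
```

View pics/t3.png

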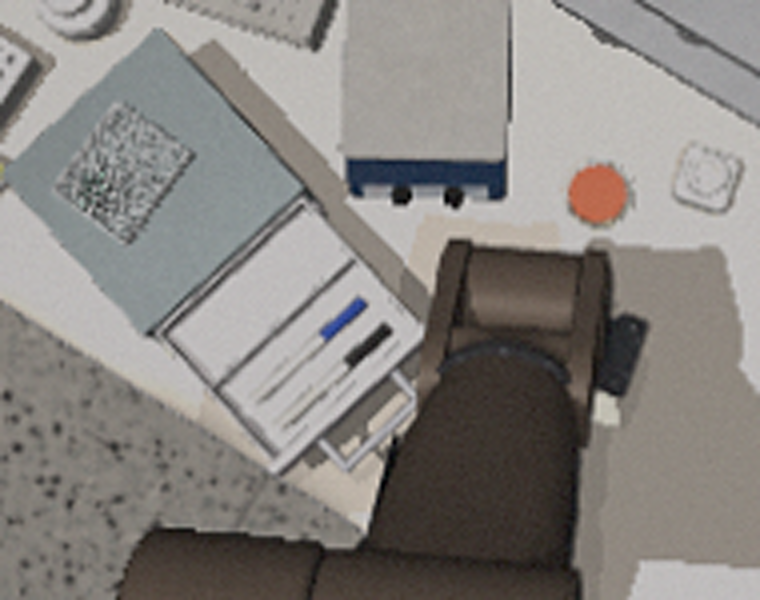

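Both markers lie lengthwise in the front compartment, blue at about (315,350) and black at (340,375). Next, the forceps.

Request:
carry_out:
  moves:
    - {"dx":-0.001,"dy":0.0,"dz":0.03,"twist":0}
    - {"dx":-0.001,"dy":0.0,"dz":0.055,"twist":0}
    - {"dx":-0.001,"dy":0.0,"dz":0.061,"twist":0}
    - {"dx":-0.001,"dy":0.0,"dz":0.061,"twist":0}
    - {"dx":-0.001,"dy":0.0,"dz":0.061,"twist":0}

```text
t: 16.55
eef_pos: [600.4, 33.2, 7.6]
tcp_rot: [3.141, 0.001, 2.849]
ft_force: [-0.1, 0.3, 1.1]
opening: 0.476
```

Request:
carry_out:
  moves:
    - {"dx":0,"dy":0,"dz":0.003,"twist":0}
    - {"dx":0,"dy":0,"dz":0.005,"twist":0}
    - {"dx":0,"dy":0,"dz":0.005,"twist":0}

```text
t: 16.85
eef_pos: [599.9, 32.5, 1.7]
tcp_rot: [3.141, 0.0, 2.848]
ft_force: [-0.5, -0.1, -0.4]
opening: 0.476
```

Request:
carry_out:
  moves:
    - {"dx":0,"dy":0,"dz":0,"twist":0}
    - {"dx":0,"dy":0,"dz":0,"twist":0}
    - {"dx":0,"dy":0,"dz":0,"twist":0}
    - {"dx":0,"dy":0,"dz":0,"twist":0}
    - {"dx":0,"dy":0,"dz":0,"twist":0}
  grip: 0.0

```text
t: 17.35
eef_pos: [599.9, 32.5, 1.5]
tcp_rot: [3.141, 0.0, 2.848]
ft_force: [0.1, -0.1, -0.3]
opening: 0.164
```

Request:
carry_out:
  moves:
    - {"dx":0,"dy":0,"dz":0,"twist":0}
    - {"dx":0,"dy":0,"dz":0,"twist":0}

```text
t: 17.55
eef_pos: [599.9, 32.5, 1.5]
tcp_rot: [3.141, 0.0, 2.848]
ft_force: [-0.4, -0.1, 0.2]
opening: 0.167
```

```bash
python3 -c "
from plan import *
b=bay(80);print(b)
plan(here(),[(600,60,115,163),(*((np.array(b)+[600,60])/2),125,148),(*b,125,134)])"
```

```text
(np.float64(626.7279421903827), np.float64(290.7375732130408))
17.55 [599.9  32.5   1.5] [1.7999e+02 1.0000e-02 1.6320e+02] opening 0.16683885928539663
(600, 60, 115, 163) dx 0.0078 dy 0.0264 dz -0.1135 tw 0.20  len 117
(np.float64(613.3639710951913), np.float64(175.3687866065204), 125, 148) dx 0.0210 dy 0.1142 dz -0.0100 tw 15.00  len 117
(np.float64(626.7279421903827), np.float64(290.7375732130408), 125, 134) dx 0.0498 dy 0.1049 dz -0.0000 tw 14.00  len 116
```

Request:
carry_out:
  moves:
    - {"dx":0.0,"dy":0,"dz":-0.035,"twist":0}
    - {"dx":0.0,"dy":0.01,"dz":-0.07,"twist":0}
    - {"dx":0.0078,"dy":0.0264,"dz":-0.1,"twist":0}
    - {"dx":0.0078,"dy":0.0264,"dz":-0.1135,"twist":0}

```text
t: 17.95
eef_pos: [600.4, 61.4, 117.5]
tcp_rot: [3.14, 0.003, 2.85]
ft_force: [1.1, -0.4, 0.4]
opening: 0.164
```

Request:
carry_out:
  moves:
    - {"dx":0.005,"dy":0.0286,"dz":-0.005,"twist":4}
    - {"dx":0.0105,"dy":0.0571,"dz":-0.01,"twist":8}
    - {"dx":0.0158,"dy":0.0857,"dz":-0.01,"twist":12}
    - {"dx":0.021,"dy":0.1142,"dz":-0.01,"twist":15}

```text
t: 18.35
eef_pos: [612.8, 175.9, 124.4]
tcp_rot: [-3.141, -0.001, 2.584]
ft_force: [-0.4, 1.0, 1.0]
opening: 0.164
```

Request:
carry_out:
  moves:
    - {"dx":0.015,"dy":0.0315,"dz":0,"twist":5}
    - {"dx":0.03,"dy":0.063,"dz":0,"twist":10}
    - {"dx":0.043,"dy":0.09,"dz":0,"twist":14}
    - {"dx":0.0498,"dy":0.1049,"dz":0,"twist":14}
    - {"dx":0.0498,"dy":0.1049,"dz":0,"twist":14}

```text
t: 18.85
eef_pos: [625.6, 292.0, 124.1]
tcp_rot: [-3.141, -0.0, 2.346]
ft_force: [0.2, -0.7, -0.5]
opening: 0.162
```

Request:
carry_out:
  moves:
    - {"dx":0,"dy":0,"dz":0,"twist":0}
    - {"dx":0,"dy":0,"dz":0,"twist":0}

```text
t: 19.05
eef_pos: [625.9, 289.4, 124.8]
tcp_rot: [-3.141, -0.0, 2.342]
ft_force: [0.5, -0.2, -0.4]
opening: 0.167
```

```bash
python3 -c "
from plan import *
b=bay(80)
plan(here(),[(*b,66.5,134)])"
```

```text
19.05 [625.9 289.4 124.8] [-1.7997e+02 -1.0000e-02  1.3419e+02] opening 0.1673488993946549
(np.float64(626.7279421903827), np.float64(290.7375732130408), 66.5, 134) dx 0.0004 dy 0.0015 dz 0.0583 tw 0.19  len 58
```

Request:
carry_out:
  moves:
    - {"dx":0,"dy":0.001,"dz":0.02,"twist":0}
    - {"dx":0,"dy":0.001,"dz":0.04,"twist":0}
    - {"dx":0,"dy":0.001,"dz":0.053,"twist":0}
    - {"dx":0,"dy":0.001,"dz":0.053,"twist":0}
    - {"dx":0,"dy":0.001,"dz":0.053,"twist":0}

```text
t: 19.55
eef_pos: [626.9, 291.1, 72.4]
tcp_rot: [3.141, 0.0, 2.342]
ft_force: [-0.4, 0.4, -0.5]
opening: 0.168
```

Request:
carry_out:
  moves:
    - {"dx":0,"dy":0,"dz":0.003,"twist":0}
    - {"dx":0,"dy":0,"dz":0.005,"twist":0}
    - {"dx":0,"dy":0,"dz":0.005,"twist":0}

```text
t: 19.85
eef_pos: [626.6, 291.5, 67.2]
tcp_rot: [3.141, 0.0, 2.342]
ft_force: [-0.1, -0.3, -0.2]
opening: 0.162
```

Request:
carry_out:
  moves:
    - {"dx":0,"dy":0,"dz":0,"twist":0}
    - {"dx":0,"dy":0,"dz":0,"twist":0}
    - {"dx":0,"dy":0,"dz":0,"twist":0}
  grip: 0.03

```text
t: 20.15
eef_pos: [626.6, 291.6, 67.1]
tcp_rot: [3.141, 0.0, 2.342]
ft_force: [0.5, -0.3, 0.2]
opening: 0.306
```

Request:
carry_out:
  moves:
    - {"dx":0,"dy":0,"dz":-0.015,"twist":0}
    - {"dx":0,"dy":0,"dz":-0.05,"twist":0}
    - {"dx":0,"dy":0,"dz":-0.07,"twist":0}
    - {"dx":0,"dy":0,"dz":-0.07,"twist":0}

```text
t: 20.55
eef_pos: [627.9, 292.0, 141.4]
tcp_rot: [3.136, 0.003, 2.342]
ft_force: [0.5, -1.0, 0.2]
opening: 0.315
```

Request:
carry_out:
  moves:
    - {"dx":0,"dy":-0.04,"dz":0,"twist":0}
    - {"dx":0,"dy":-0.08,"dz":0,"twist":0}
    - {"dx":0,"dy":-0.12,"dz":0,"twist":0}
    - {"dx":0,"dy":-0.165,"dz":0,"twist":0}
    - {"dx":0,"dy":-0.165,"dz":0,"twist":0}

```text
t: 21.05
eef_pos: [504.3, 173.9, 136.9]
tcp_rot: [-3.138, -0.002, 2.341]
ft_force: [0.3, 0.2, 0.1]
opening: 0.312
```

Request:
carry_out:
  moves:
    - {"dx":0,"dy":0,"dz":0,"twist":0}
    - {"dx":0,"dy":0,"dz":0,"twist":0}

```text
t: 21.25
eef_pos: [509.1, 176.9, 137.1]
tcp_rot: [3.141, 0.0, 2.342]
ft_force: [0.3, -0.2, 0.4]
opening: 0.313
```

```bash
python3 -c "
from plan import *
plan(here(),[(508.3,175.8,60,134.1)])
from h import *
im,d=snap('top');cv2.imwrite('pics/t4.png',cv2.resize(im[115:265,125:315,::-1],None,fx=4,fy=4,interpolation=cv2.INTER_CUBIC))"
```

```text
21.25 [509.1 176.9 137.1] [1.7995e+02 3.0000e-02 1.3420e+02] opening 0.31320841698933105
(508.3, 175.8, 60, 134.1) dx -0.0002 dy -0.0014 dz 0.0771 tw 0.10  len 77
```

View pics/t4.png

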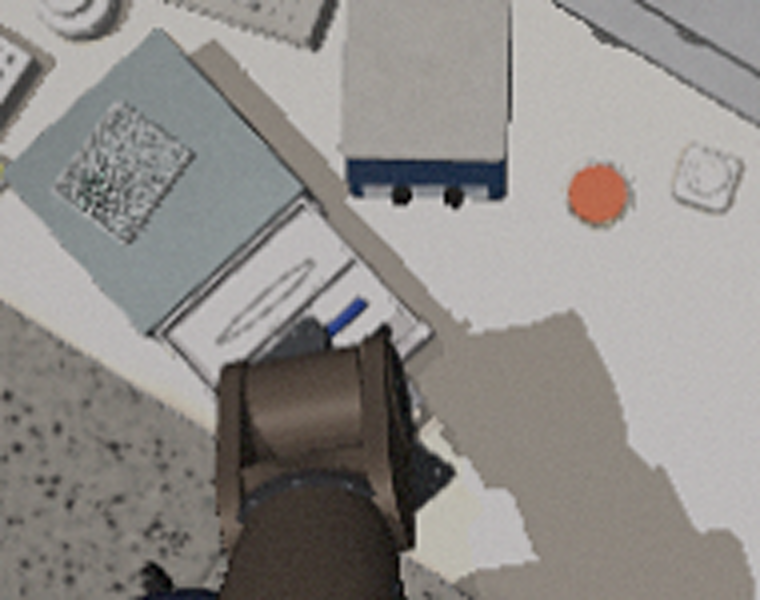

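The forceps lie lengthwise in the rear compartment, around (267,300). I'll grip the handle and push the drawer shut.

Request:
carry_out:
  moves:
    - {"dx":0,"dy":-0.001,"dz":0.03,"twist":0}
    - {"dx":0,"dy":-0.001,"dz":0.055,"twist":0}
    - {"dx":0,"dy":-0.001,"dz":0.077,"twist":0}
    - {"dx":0,"dy":-0.001,"dz":0.077,"twist":0}
    - {"dx":0,"dy":-0.001,"dz":0.077,"twist":0}

```text
t: 21.8
eef_pos: [507.9, 176.2, 59.9]
tcp_rot: [-3.141, -0.0, 2.343]
ft_force: [0.4, -0.2, 0.8]
opening: 0.316
```

Request:
carry_out:
  moves:
    - {"dx":0,"dy":0,"dz":0,"twist":0}
    - {"dx":0,"dy":0,"dz":0,"twist":0}
    - {"dx":0,"dy":0,"dz":0,"twist":0}
    - {"dx":0,"dy":0,"dz":0,"twist":0}
    - {"dx":0,"dy":0,"dz":0,"twist":0}
  grip: 0.0

```text
t: 22.3
eef_pos: [508.0, 176.0, 60.8]
tcp_rot: [3.14, 0.001, 2.342]
ft_force: [-0.3, -0.0, 6.4]
opening: 0.096
```

Request:
carry_out:
  moves:
    - {"dx":0,"dy":0.008,"dz":0,"twist":0}
    - {"dx":0,"dy":0.023,"dz":0,"twist":0}
    - {"dx":0,"dy":0.041,"dz":0,"twist":0}
    - {"dx":0,"dy":0.06,"dz":0,"twist":0}
    - {"dx":0,"dy":0.08,"dz":0,"twist":0}

```text
t: 22.8
eef_pos: [565.3, 232.0, 60.8]
tcp_rot: [3.141, 0.0, 2.342]
ft_force: [-1.6, -1.2, 5.9]
opening: 0.097
```

Request:
carry_out:
  moves:
    - {"dx":0,"dy":0.018,"dz":0,"twist":0}
    - {"dx":0,"dy":0.035,"dz":0,"twist":0}
    - {"dx":0,"dy":0.05,"dz":0,"twist":0}
    - {"dx":0,"dy":0.063,"dz":0,"twist":0}
    - {"dx":0,"dy":0.072,"dz":0,"twist":0}

```text
t: 23.3
eef_pos: [617.0, 282.5, 60.8]
tcp_rot: [3.141, 0.0, 2.342]
ft_force: [-2.4, -0.4, 7.3]
opening: 0.096
```

Request:
carry_out:
  moves:
    - {"dx":0,"dy":0.005,"dz":0,"twist":0}
    - {"dx":0,"dy":0.009,"dz":0,"twist":0}
    - {"dx":0,"dy":0.011,"dz":0,"twist":0}
    - {"dx":0,"dy":0.011,"dz":0,"twist":0}

```text
t: 23.7
eef_pos: [624.7, 290.0, 60.8]
tcp_rot: [3.14, 0.0, 2.342]
ft_force: [-1.6, 3.2, 4.7]
opening: 0.1
```

Request:
carry_out:
  moves:
    - {"dx":0,"dy":0.002,"dz":0,"twist":0}
    - {"dx":0,"dy":0.004,"dz":0,"twist":0}
    - {"dx":0,"dy":0.004,"dz":0,"twist":0}
    - {"dx":0,"dy":0.004,"dz":0,"twist":0}

```text
t: 24.1
eef_pos: [625.0, 290.4, 60.7]
tcp_rot: [-3.135, -0.001, 2.342]
ft_force: [-13.3, -11.2, 14.1]
opening: 0.099
```

Firm contact with the closed stop: 17 N, after 165 mm of travel. I'll relax, release, retreat and check.

Request:
carry_out:
  moves:
    - {"dx":0,"dy":-0.0035,"dz":0,"twist":0}
    - {"dx":0,"dy":-0.0035,"dz":0,"twist":0}

```text
t: 24.3
eef_pos: [624.5, 289.8, 60.8]
tcp_rot: [3.141, -0.0, 2.342]
ft_force: [-2.4, 0.7, 6.7]
opening: 0.098
```

Request:
carry_out:
  moves:
    - {"dx":0,"dy":0,"dz":0,"twist":0}
    - {"dx":0,"dy":0,"dz":0,"twist":0}
    - {"dx":0,"dy":0,"dz":0,"twist":0}
  grip: 0.032

```text
t: 24.6
eef_pos: [624.7, 289.7, 59.8]
tcp_rot: [-3.141, -0.0, 2.342]
ft_force: [-0.4, 1.3, 0.3]
opening: 0.292
```

Request:
carry_out:
  moves:
    - {"dx":0,"dy":0,"dz":-0.02,"twist":0}
    - {"dx":0,"dy":0,"dz":-0.05,"twist":0}
    - {"dx":0,"dy":0,"dz":-0.09,"twist":0}
    - {"dx":0,"dy":0,"dz":-0.12,"twist":0}
    - {"dx":0,"dy":0,"dz":-0.12,"twist":0}

```text
t: 25.1
eef_pos: [626.3, 290.3, 184.6]
tcp_rot: [3.135, 0.003, 2.342]
ft_force: [-0.3, -0.4, 0.0]
opening: 0.337
```

Request:
carry_out:
  moves:
    - {"dx":0.02,"dy":-0.04,"dz":0,"twist":0}
    - {"dx":0.04,"dy":-0.08,"dz":0,"twist":0}
    - {"dx":0.05,"dy":-0.12,"dz":0,"twist":0}
    - {"dx":0.06,"dy":-0.15,"dz":0,"twist":0}
    - {"dx":0.06,"dy":-0.15,"dz":0,"twist":0}

```text
t: 25.6
eef_pos: [472.1, 226.9, 179.6]
tcp_rot: [-3.139, -0.001, 2.342]
ft_force: [-0.6, 0.4, -0.5]
opening: 0.332
```

Request:
carry_out:
  moves:
    - {"dx":0,"dy":0,"dz":0,"twist":0}
    - {"dx":0,"dy":0,"dz":0,"twist":0}
    - {"dx":0,"dy":0,"dz":0,"twist":0}

```text
t: 25.9
eef_pos: [476.2, 228.5, 179.5]
tcp_rot: [-3.142, -0.0, 2.342]
ft_force: [-0.1, 0.2, -0.2]
opening: 0.337
```

```bash
python3 -c "
from plan import *
here()
from h import *
a,_=snap('top');b,_=snap('scene')
A=cv2.resize(a[115:265,125:315,::-1],None,fx=2.1,fy=2.1,interpolation=cv2.INTER_CUBIC);B=cv2.resize(b[140:290,120:310,::-1],None,fx=2.1,fy=2.1,interpolation=cv2.INTER_CUBIC)
cv2.imwrite('pics/end.png',np.hstack([A,B]))"
```

```text
25.9 [476.2 228.5 179.5] [-1.800e+02 -1.000e-02  1.342e+02] opening 0.336796903880011
```

View pics/end.png

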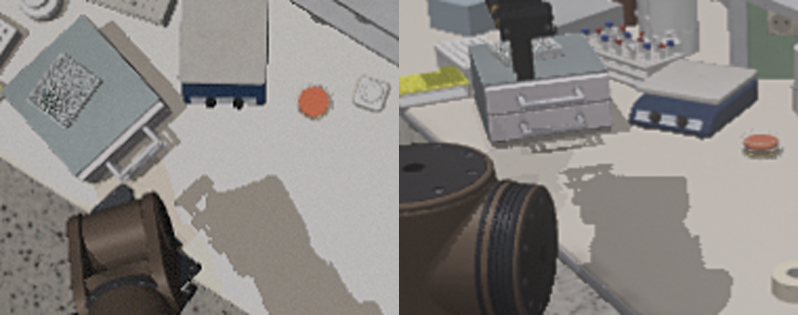

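The top drawer front is flush with the lower one (right half, about (550,95) over (550,120)). The bench is clear, and the petri dishes and tape look unmoved. Handing in.

```bash
python3 -c "
from cell import *
print(job_done())"
```

```text
the job is handed in; nothing more can be done
None
```

The job is handed in at about 26 s of the 72 s allowed. I pulled the drawer out to its stop, laid both markers in the front compartment and the forceps in the rear one, and pushed it shut.

- **Contents:** pictures taken after placing showed all three lying flat and lengthwise in the right compartments. I could not see them again once the drawer was shut.
- **Drawer:** I pushed it about 165 mm, until the closed stop pushed back with about 17 N. After I let go, the last picture shows its front flush with the lower drawer.
- **Robot:** it ended clear of everything, with contact forces near zero. The highest force I read was about 28 N, against the open stop; readings came only at the end of each move.
- **Bystanders:** the petri dishes and tape look unmoved in the last picture. The arm never came near the wash bottle or timer, but I did not measure either at the end.

No checks failed. The only mismatch was that position readings taken while the arm was still moving were about 2–3 mm off, so I fine-tuned the heights after it settled.

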